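# Back off the bench press screw with the reversible ratchet

## Task

The ratchet on the press screw's hex head is still set to tighten. Flip its direction lever over to loosen, then work the handle, in several strokes if need be, to back the screw off until the platen comes up against its stop collars. Stop as soon as you feel that, without forcing it, and let go; leave the other things on the bench alone.

Things in the scene. Friction and masses are not known exactly. Their poses are not given: they have to be found in the camera images.
- press: Grey iron screw press bolted to the bench: bed plate 170 x 250 x 22 mm; two 20 mm steel columns 85 mm either side of the middle, along its y; a bridge 60 x 215 mm across their tops, 140 to 174 mm above the bench, end nuts up to 182 mm. Origin: under the middle of the bed, on the screw's axis, at bench level; z up.
- screw_top (a point): Top of the upright screw's hex head (24 mm across flats) in the middle of the ratchet's ring, 212 mm above the bench. The screw turns but does not rise. Counter-clockwise seen from above loosens it and lifts the platen, 5 mm a turn. Turning it takes about 0.5 N m; it stays where it is left.
- ratchet: Reversible ratchet, captive on the hex: ring head 62 mm across, 178 to 202 mm above the bench, neck up to 46 mm wide out to 72 mm from the axis, then a round handle. Origin: on the screw's axis, 178 mm up; x points out along the handle, z up. Swings level, all round. 18 teeth, slightly springy: it drives one way after up to 20 degrees of play and clicks back idle the other way.
- grip_point (a point): Middle of the black grip (22 mm thick, 100 to 200 mm from the screw's axis; bare 16 mm steel inside that), on the handle's centre line, 150 mm from the axis, 190 mm above the bench. Swinging the ratchet idle takes about 4 N here, turning the screw about 8 N. Swung clockwise with the lever at tighten, it drives the screw down instead.
- lever (a joint): Direction lever, rad: dark steel thumb lever on the neck, on an upright pivot 46 mm from the screw's axis. 0 = along the handle, positive = counter-clockwise seen from above. Stops at +0.45 (tighten, as at the start) and -0.45 (loosen: tab pushed clockwise). A detent holds it at either end; 1 to 3 N moves it; from about 7 N the handle swings along.
- lever_tab (a point): Top middle of the lever's upright tab, 220 mm above the bench, 34 mm out from the lever's pivot (80 mm from the screw's axis when straight). The tab is 7 mm thick, 14 mm long along the lever and stands 18 mm high; the lever's flat arm is 206 mm up. Below it the bare handle's top lies 198 mm, the grip's 201 mm above the bench.
- stop_collars: Two steel stop collars, 34 mm across, 14 mm high, rubber-faced below, clamped on the columns over the platen's sleeves. Origin: on the screw's axis, level with their undersides, 93 mm above the bench.
- collar_under (a point): Underside of one stop collar, on its column's axis. When the sleeve meets its rubber the platen is fully up: the pull at the grip, about 8 N till then, rises by about 0.5 N per further mm of swing. Read it while moving: it eases off at rest. 15 to 20 N is plainly against the stop, 30 N is forcing it. The screw hardly springs back when let go.
- sleeve_top (a point): Top of the platen's guide sleeve (36 mm across) on the same column; at the start 1.2 to 2.8 mm below the collar (the pad is pressed more or less), so the screw has a quarter to rather more than half a turn to go. Position readings are too coarse to tell when it meets: feel it.
- platen: Dark steel plate of the press, 120 x 150 x 16 mm, with a boss and two guide sleeves; at the start it presses on the pad, its underside 50 to 51.5 mm above the bench. Origin: on the screw's axis, 50 mm below its underside.
- boards: Wooden board (130 x 110 x 14 mm) with a springy brown leather pad 15.5 mm thick on it, on the bed under the platen. Origin: under its middle.
- maul: Bystander: turned wooden maul standing on its head, 66 mm across, 154 mm high. Origin under its middle.
- wax_tin: Bystander: round brass tin, 72 mm across, 32 mm high. Origin under its middle.
- awl: Bystander: awl with a wooden handle, 150 mm long, lying on the bench. Origin under its middle.

How it is judged (in metres and radians):
On the way, in this order (a step that is already met when the one before it is completed fails the run):
1. the direction lever is over at loosen while the screw has not been turned yet (value of joint lever below -0.35 rad and distance of sleeve_top from where it was at the start of the episode below 0.0003 m), for 0.2 s.
2. the screw is being backed off: the platen has risen 1 mm with the lever at loosen (value of joint lever below -0.35 rad and distance of sleeve_top from where it was at the start of the episode above 0.001 m).
At the end, for the whole second after the job is handed in: The platen is up against its stop collars (its sleeve tops within 0.1 mm of them), the direction lever is still over at loosen (beyond -0.35 rad), the ratchet and platen are at rest and the robot has let go (z of collar_under in the frame of sleeve_top below 0.0001 m and value of joint lever below -0.35 rad and angular speed of ratchet below 0.05 rad/s and linear speed of platen below 0.001 m/s); the robot touches nothing.
It fails at once if the screw is forced against the stop: the platen's sleeves squeezed more than 0.08 mm into the rubber faces of the collars (some 30 N at the grip) (z of collar_under in the frame of sleeve_top below -8e-05 m).
It fails at once if the screw is turned with the lever still at tighten (value of joint lever above 0.1 rad and distance of sleeve_top from where it was at the start of the episode above 0.0002 m).
It fails at once if a bystander is moved more than 30 mm (distance of any of maul, wax_tin, awl from where it was at the start of the episode above 0.03 m).
It also fails if it takes over 72 s, if anything falls off the work surface, if the arm or the gripper's body presses on something with over 40 N, if the wrist force passes 120 N, or if a joint passes its speed limit or range.

## Robot

A 6-joint arm with a two-finger parallel gripper is mounted at the origin on the work surface. World frame = base frame: x ahead of the robot, y to its left, z up, the work surface at z = 0. Lengths are in mm, angles in rad, forces in N, time in s.
With the tool pointing down it reaches from about 350 to 775 mm from the base axis. Payload 7.3 kg.
Tool frame: the origin (TCP) lies on the centre line of the jaws, within the pads' length; the fingertips stand 17 mm ahead of it and the grasp point (between the pads) lies 2 mm behind it; z points along the fingers, y is the line along which they close (so a half turn about z gives the same grasp; the last joint's range is limited). The gripper opens to 92 mm and grips with 3 to 60 N. Pads are 19 mm wide; open, the fingers measure 130 mm over their backs; the gripper's body (75 mm by 190 mm) begins 47 mm behind the grasp point.
Start: joints at [1.143, 0.342, 1.524, -0, 1.275, -0.146], TCP at [145.98, 504.317, 216.541] pointing down, gripper open.
Joint ranges: [-2.53, 2.53], [-0.77, 2.02], [0.04, 2.7], [-1, 4.14], [0.28, 2.66], [-3.11, 3.11]. Speed limits (rad/s): [2.57, 2.57, 3.14, 3.14, 3.14, 3.14].

## Interface

Orientations are given as [roll, pitch, yaw] about the fixed x, y, z axes, in that order (R = Rz(yaw) Ry(pitch) Rx(roll)).
In Python, from plant import bot gives the robot as it stands. The module is installed in compiled form; this text tells all that it offers.
- The arm moves only by the shell command python3 -m pendant 'ROWS'. ROWS is JSON, a list of rows, each a list of 3 entries, a list of its own where there are three numbers: the shift along the world's x, y, z as a fraction of full scale, then the turn, a rotation vector about the world's x, y, z as a fraction of full scale, then the opening, from -1 (shut) to 1 (fully open), so that 0 is half open. In form: [[[tx, ty, tz], [rx, ry, rz], claw], ...]. A call has exactly 10 rows; each row shifts and turns the commanded pose from where the row before left it; what a row does not reach is not made up. Full scale, the value 1, is 30 mm for a shift and 0.12 rad for a turn. A row lasts 1/12 s, in which the tool goes at most 41.7 mm and 7.16 degrees, less where a joint would pass 70% of its speed; a pose out of reach is approached as far as the arm can. A call with a number of a shift or a turn outside -1 to 1 is refused whole. A call with a gripper value outside its range is refused whole. The fingers move at their own pace and stop on an object; the grip force is fixed at half the most. Time passes only in rows, so rows that do not move let the fingers close, or fill a call up. It gives the time, the measured TCP pose, the force, the opening and the grip force at its end, in the units of the state.
- bot.get_obs(): the state, without advancing time (a new reading comes with each control period).
- bot.capture(name): name is "scene" or "top" or "wrist"; returns the picture (400x640x3 uint8, blue, green, red); there is no depth.
- bot.camera_params(name): a dict with "fovy" (degrees; the focal length in pixels is half the picture's height over the tangent of half this angle, whatever the lens; pixels are square), "cx", "cy" (the principal point, pixels), "camera_from_world" (4x4, takes a point from world to camera coordinates). Camera axes: x right, y down, z forward; pixel columns grow to the right and rows downward; lengths in mm; the calibration is good to about 2 mm. A picture is of the moment at which its call begins: read the wrist's pose just before it. camera_params takes no time and is no camera call; for the wrist camera it gives the pose at the moment of the call.
- bot.close_job(): hands the job in; it is judged then, once.
The state is a dict: "time": time; "joint_positions": joint angles; "dq": joint speeds; "tau": joint torques, N m; "tool_pos": TCP position; "tcp_rot": TCP orientation; "contact_force": force on the tool from outside, world axes, zero at the start; "moment": the same for the moment, N m; "grip_width": finger opening in mm; "finger_force": force on a finger pad.
Only numpy, scipy, OpenCV 4.12 (cv2) and the standard library are available. Lean on these libraries where they do the work, as an engineer would, in place of code of your own. Each camera call takes 0.05 s, during which the arm holds its last target. There are 200 camera calls.

## Working session

There is one attempt and no reset: what is moved stays moved. The work goes in short steps, Python scripts to look and compute and a shell command to move; the robot and the scene stay as the last step left them, time stands still between calls to the robot, and variables do not carry over. Pictures are saved under pics/ and viewed, at most 10 in all, crops included, and the job is handed in when it is done.

```bash
mkdir -p pics; python3 - <<'E'
from plant import bot
import cv2
o=bot.get_obs(); print({k:o[k] for k in ('time','tool_pos','tcp_rot','contact_force','grip_width')})
a=bot.capture("scene"); b=bot.capture("top")
cv2.imwrite("pics/scene.png",a); cv2.imwrite("pics/top.png",b)
for n in("scene","top"): print(n,bot.camera_params(n))
E
```

```text
{'time': 0.0, 'tool_pos': array([145.83578755, 503.90665244, 215.85129441]), 'tcp_rot': array([-3.14008042e+00, -2.21294512e-04,  2.85973423e+00]), 'contact_force': array([ 0.71855087, -0.05789046,  0.58882474]), 'grip_width': 91.99352399522623}
scene {'fovy': 45.73618528951498, 'cx': 317.1409839021483, 'cy': 200.7260112443425, 'camera_from_world': array([[-3.32404579e-01,  9.43121555e-01,  5.37850208e-03,
         1.99448215e+02],
       [ 5.91431778e-01,  2.12886382e-01, -7.77745357e-01,
        -2.32732654e+02],
       [-7.34653421e-01, -2.55345101e-01, -6.28556466e-01,
         1.91417075e+03],
       [ 0.00000000e+00,  0.00000000e+00,  0.00000000e+00,
         1.00000000e+00]])}
top {'fovy': 47.771990514002766, 'cx': 321.85192141526966, 'cy': 202.66263080862322, 'camera_from_world': array([[ 2.84163629e-02, -9.99595924e-01,  7.06088379e-04,
        -2.52651631e+01],
       [-9.85134909e-01, -2.81249726e-02, -1.69464441e-01,
         6.06103829e+02],
       [ 1.69415823e-01,  4.11997075e-03, -9.85536049e-01,
         1.29365084e+03],
       [ 0.00000000e+00,  0.00000000e+00,  0.00000000e+00,
         1.00000000e+00]])}
```

View pics/scene.png

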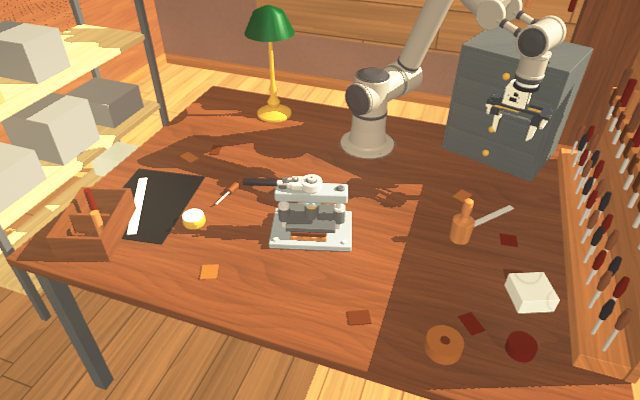

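View pics/top.png

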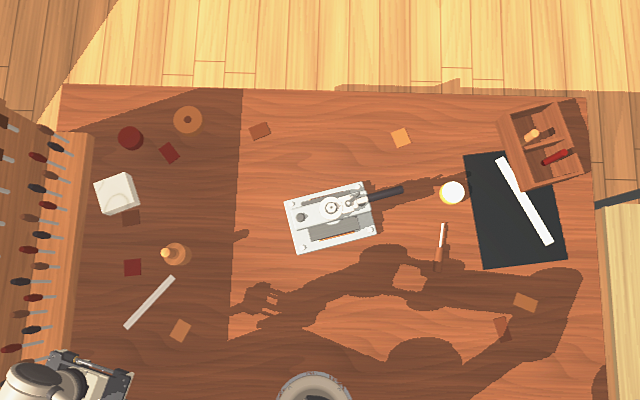

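The scene view shows the press in mid-bench. In the top view the hex is near (331,208), the handle runs right to about (403,189), the tin is at (452,192), the awl at (441,245) and the maul at (175,254). Next I'll enlarge the press.

```bash
cat > h.py <<'E'
import numpy as np
from plant import bot
def ray(n,u,v,z,P=None):
    p=P or bot.camera_params(n); f=200/np.tan(np.radians(p["fovy"])/2); T=p["camera_from_world"]
    R,t=T[:3,:3],T[:3,3]; c=-R.T@t; d=R.T@np.array([(u-p["cx"])/f,(v-p["cy"])/f,1]); return c+d*(z-c[2])/d[2]
def pix(n,X,P=None):
    p=P or bot.camera_params(n); f=200/np.tan(np.radians(p["fovy"])/2); T=p["camera_from_world"]
    q=T[:3,:3]@np.array(X)+T[:3,3]; return f*q[:2]/q[2]+[p["cx"],p["cy"]]
E
python3 - <<'E'
import cv2
from h import *
b=cv2.imread("pics/top.png")[170:260,280:410]
cv2.imwrite("pics/topc.png",cv2.resize(b,None,fx=6,fy=6,interpolation=cv2.INTER_CUBIC))
print(ray("top",331,208,212),ray("top",403,189,190),ray("top",452,192,32),ray("top",441,245,10),ray("top",175,254,50))
E
```

```text
[565.56157012 -32.96767523 212.        ] [ 626.19800913 -225.12160242  190.        ] [ 654.08497375 -401.98832902   32.        ] [ 494.15639492 -371.74171363   10.        ] [442.31090108 417.05837695  50.        ]
```

View pics/topc.png

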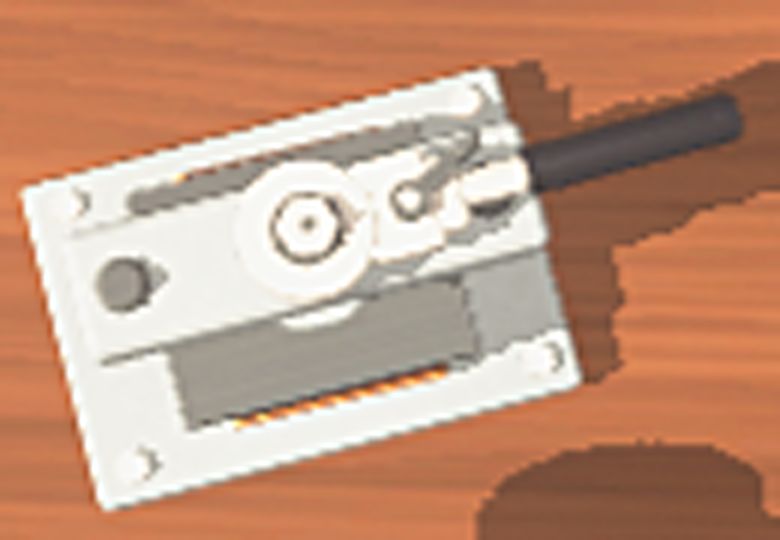

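The enlarged crop shows the hex centre at full-picture (331.3,207.7), the lever pivot at (348.3,203.3), the tab around (357,192.5) and the handle end at (403.3,189.7). The handle length comes out at 201 mm, which fits the 200 mm given. The handle heading is about -72.5°.

```bash
python3 - <<'E'
from h import *
A=ray("top",331.3,207.7,212);E_=ray("top",403.3,189.7,190)
d=(E_-A)[:2];th=np.arctan2(d[1],d[0]);print(A,np.linalg.norm(d),np.degrees(th))
u=np.array([np.cos(th),np.sin(th)]);pv=A[:2]+46*u
t=pv+34*np.array([np.cos(th+.45),np.sin(th+.45)]);print(pv,t,pix("top",[*pv,208]),pix("top",[*t,220]))
E
python3 -m pendant '[[[0.5,-0.6,0.8],[0,0,0.25],1],[[0.82,-0.99,0.8],[0,0,0.25],0.5],[[0.82,-0.99,0.7],[0,0,0.25],0],[[0.82,-0.99,0.4],[0,0,0.25],-1],[[0.82,-0.99,0],[0,0,0.25],-1],[[0.82,-0.99,0],[0,0,0.25],-1],[[0.82,-0.99,0],[0,0,0.25],-1],[[0.82,-0.99,0],[0,0,0.25],-1],[[0.82,-0.99,0],[0,0,0.25],-1],[[0.82,-0.99,0],[0,0,0.25],-1]]'
```

```text
[566.37778655 -33.7317189  212.        ] 200.73047916299535 -73.2268512710134
[579.65261026 -77.77464177] [ 602.64727592 -102.81950854] [348.15158064 203.42639204] [358.17824985 194.24128282]
time: 0.93
tool_pos: [379.7, 221.3, 294.3]
tcp_rot: [3.142, -0.0, -3.122]
contact_force: [-0.6, 1.2, -0.0]
grip_width: 36.6
finger_force: 0.0
```

```bash
python3 -m pendant '[[[0.9,-1,0],[0,0,0.25],-1],[[0.9,-1,0],[0,0,0.25],-1],[[0.9,-1,0],[0,0,0.25],-1],[[0.9,-1,0],[0,0,0.25],-1],[[0.9,-1,0],[0,0,0.25],-1],[[0.9,-1,0],[0,0,0.25],-1],[[0.9,-1,0],[0,0,0.25],-1],[[0.9,-1,0],[0,0,0.25],-1],[[0.9,-1,0],[0,0,0.25],-1],[[0.7,-1,0],[0,0,0.3],-1]]'
python3 - <<'E'
from h import *
import cv2
o=bot.get_obs();print(o["tool_pos"],o["tcp_rot"],o["dq"].round(2)); P=bot.camera_params("wrist"); w=bot.capture("wrist")
import pickle;pickle.dump(P,open("P.pkl","wb"))
cv2.imwrite("pics/w1.png",w)
for X in ([566.4,-33.7,212],[579.65,-77.8,208],[602.6,-102.8,220],[609.7,-177.3,190]): print(pix("wrist",X,P))
E
```

```text
time: 1.77
tool_pos: [644.3, -78.7, 293.5]
tcp_rot: [3.141, -0.001, -2.816]
contact_force: [0.7, 0.2, -0.3]
grip_width: 0.8
finger_force: 0.0
[644.30862749 -78.71711098 293.45008267] [ 3.14080657e+00 -8.00347139e-04 -2.81606506e+00] [-0.46  0.61 -1.03  0.    0.41 -0.9 ]
[414.49386395 116.95769386]
[347.20598529 114.48903307]
[302.33556877 135.82659441]
[205.81917323 109.24935224]
```

View pics/w1.png

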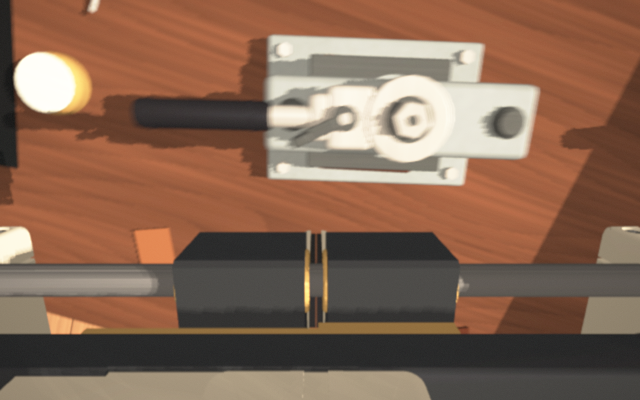

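The wrist view shows the hex at (412,118), the pivot at (344,118), the tab's outer end near (300,138) and the grip at (135–270,112). All agree with projection within about 3 px. Next I check how wide the closed fingers are.

```bash
python3 - <<'E'
from h import *
import pickle;P=pickle.load(open("P.pkl","rb"));T=P["camera_from_world"];print(-T[:3,:3].T@T[:3,3],P["fovy"])
o=bot.get_obs();p=o["tool_pos"];print(p)
y=o["tcp_rot"][2];Y=np.array([np.sin(y),-np.cos(y),0]);X=np.array([np.cos(y),np.sin(y),0])
for a in(-19,0,19):
  for b in(-9.5,9.5):
    print(a,b,pix("wrist",p+a*Y+b*X+[0,0,-17],P),pix("wrist",p+a*Y+b*X+[0,0,20],P))
E
```

```text
[ 580.94728743 -100.59310586  462.02190043] 58.92040726147857
[646.38472445 -84.84903735 291.56284295]
-19 -9.5 [271.50617066 244.98942737] [261.91682894 275.2600125 ]
-19 9.5 [270.49928949 212.91896593] [260.39671826 236.92976448]
0 -9.5 [305.02242535 245.06130255] [302.70719869 275.34593678]
0 9.5 [304.83864707 212.9939878 ] [302.41277453 237.02029095]
19 -9.5 [338.53586148 245.13317168] [343.49339378 275.43185226]
19 9.5 [339.17504597 213.06900321] [344.42440151 237.11080789]
```

```bash
python3 - <<'E'
from h import *
import cv2
o=bot.get_obs();p=o["tool_pos"]; P=bot.camera_params("wrist"); w=bot.capture("wrist")
y=o["tcp_rot"][2];Y=np.array([np.sin(y),-np.cos(y),0]);X=np.array([np.cos(y),np.sin(y),0]);print(p,o["dq"].round(2),P["camera_from_world"].round(2))
for z in(-17,0,47):
  for a in(-19,19):
    for b in(-9.5,9.5):
      q=pix("wrist",p+a*Y+b*X+[0,0,z],P);print(z,a,b,q.round());cv2.circle(w,tuple(q.astype(int).tolist()),2,(0,255,0) if z==-17 else (0,0,255) if z==0 else (255,0,0),-1)
cv2.imwrite("pics/w2.png",cv2.resize(w[180:340,160:480],None,fx=2.5,fy=2.5))
E
```

```text
[646.38472445 -84.84903735 291.56284295] [ 0.04 -0.05  0.14  0.   -0.05  0.16] [[-3.2000e-01  9.5000e-01 -0.0000e+00  2.8734e+02]
 [ 9.2000e-01  3.1000e-01  2.5000e-01 -6.1800e+02]
 [ 2.4000e-01  8.0000e-02 -9.7000e-01  3.1383e+02]
 [ 0.0000e+00  0.0000e+00  0.0000e+00  1.0000e+00]]
-17 -19 -9.5 [283. 246.]
-17 -19 9.5 [282. 214.]
-17 19 -9.5 [350. 246.]
-17 19 9.5 [351. 214.]
0 -19 -9.5 [280. 259.]
0 -19 9.5 [279. 224.]
0 19 -9.5 [353. 259.]
0 19 9.5 [354. 224.]
47 -19 -9.5 [267. 310.]
47 -19 9.5 [266. 265.]
47 19 -9.5 [366. 310.]
47 19 9.5 [367. 265.]
```

View pics/w2.png

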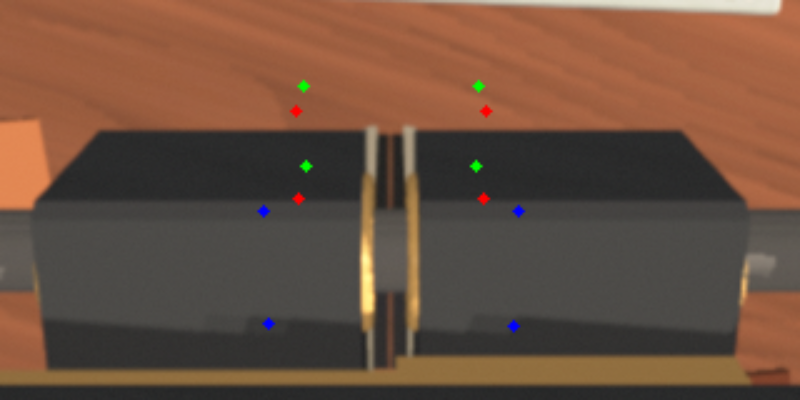

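```bash
python3 - <<'E'
from h import *
import cv2
o=bot.get_obs();p=o["tool_pos"];print(p,o["grip_width"]);w=bot.capture("scene")
q=pix("scene",p+[0,0,-17]);print(q);x,y=q.astype(int)
q0=pix("scene",[146,504,199]);print(q0)
a=cv2.imread("pics/scene.png")[80:160,465:565];b=w[y-55:y+25,x-50:x+50].copy()
print([ (pix("scene",p+[0,0,k])-[x-50,y-55])*4 for k in (-17,0,47)])
cv2.imwrite("pics/g.png",np.hstack([cv2.resize(i,None,fx=4,fy=4,interpolation=cv2.INTER_CUBIC) for i in(a,b)]))
E
```

```text
[644.71819334 -82.04388429 291.37639556] 0.9139494309784754
[283.75193609 170.45432964]
[508.67445585 141.53664278]
[array([203.00774434, 221.81731854]), array([202.02703049, 201.18657537]), array([199.22830235, 142.31125552])]
```

View pics/g.png

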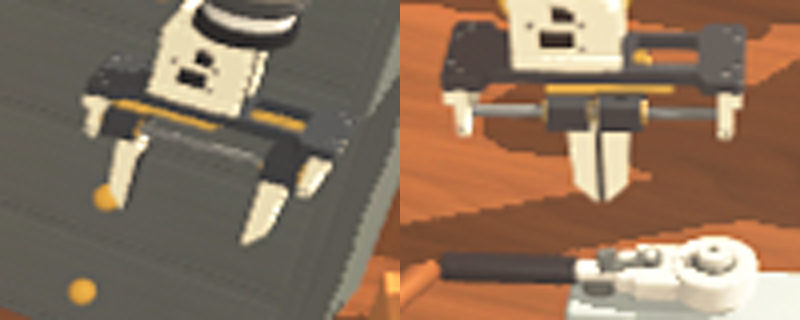

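Left is the open gripper, right the closed one: the fingers taper to narrow tips and the wide black blocks are carriers up at body level, so there is room. The tip appears at crop (602,203), about 5 px higher than predicted, so I check the scene calibration against the hex.

```bash
python3 - <<'E'
from h import *
print(pix("scene",[566.4,-33.7,212]),"seen 311.3 177.5")
print(pix("scene",[621.7,-226.2,190]),"handle end, seen", (441-400)/4+233,115+267/4)
E
```

```text
[310.41897012 176.62527126] seen 311.3 177.5
[242.56067762 180.01323858] handle end, seen 243.25 181.75
```

```bash
python3 -m pendant '[[[-0.1,-0.12,-0.3],[0,0,0],-1],[[-0.1,-0.13,-0.3],[0,0,0],-1],[[-0.1,-0.13,-0.3],[0,0,0],-1],[[-0.1,-0.12,-0.3],[0,0,0],-1],[[0,0,-0.3],[0,0,0],-1],[[0,0,-0.3],[0,0,0],-1],[[0,0,-0.2],[0,0,0],-1],[[0,0,-0.2],[0,0,0],-1],[[0,0,0],[0,0,0],-1],[[0,0,0],[0,0,0],-1]]'
```

```text
time: 2.75
tool_pos: [631.1, -91.7, 228.3]
tcp_rot: [3.141, -0.0, -2.817]
contact_force: [-0.2, -0.2, 0.1]
grip_width: 0.7
finger_force: 0.0
```

```bash
python3 -m pendant '[[[-0.11,-0.06,-0.04],[0,0,0],-1],[[-0.11,-0.06,-0.04],[0,0,0],-1],[[-0.11,-0.06,0],[0,0,0],-1],[[-0.11,-0.06,0],[0,0,0],-1],[[-0.11,-0.06,0],[0,0,0],-1],[[-0.11,-0.05,0],[0,0,0],-1],[[-0.11,-0.05,0],[0,0,0],-1],[[-0.11,-0.05,0],[0,0,0],-1],[[-0.11,-0.05,0],[0,0,0],-1],[[-0.11,-0.05,0],[0,0,0],-1]]'
```

```text
time: 3.58
tool_pos: [597.8, -108.7, 226.1]
tcp_rot: [3.142, 0.0, -2.817]
contact_force: [0.4, 1.0, -0.2]
grip_width: 0.7
finger_force: 0.0
```

```bash
python3 - <<'E'
from h import *
import cv2
a=bot.capture("wrist");b=bot.capture("scene")
cv2.imwrite("pics/w3.png",np.vstack([cv2.resize(a[150:290,190:490],(640,299)),cv2.resize(b[140:210,230:380],(640,299),interpolation=cv2.INTER_CUBIC)]))
E
```

```text
(no output)
```

View pics/w3.png

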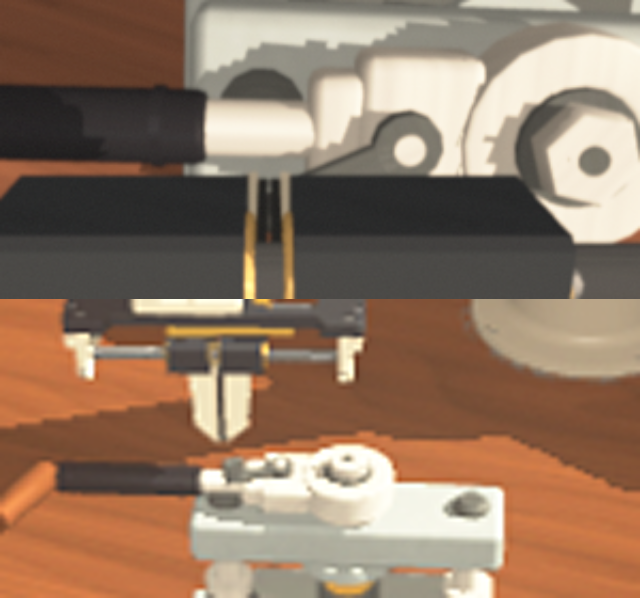

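```bash
python3 - <<'E'
from h import *
o=bot.get_obs();print(o["tool_pos"],o["contact_force"])
for z in(209,226,240): print(z,pix("scene",[597.8,-108.7,z]))
print("seen 282 173; tab",pix("scene",[602.6,-102.8,220]),"seen",235/4.27+230,140+165/4.27)
E
```

```text
[ 597.64067562 -108.74373487  226.18693619] [0.08313807 1.22123839 0.27847266]
209 [282.33554539 178.29695378]
226 [282.09408564 173.51306876]
240 [281.89237037 169.51661526]
seen 282 173; tab [283.43474202 176.54398723] seen 285.0351288056206 178.6416861826698
```

The wrist half shows the lever arm still slanting to the +n side from the pivot at (405,150). The scene half shows the finger tip at (222,440), clearly above the tab at (235,465). It passed over, so the tip sits near TCP height. I'll back off, go lower and push again.

```bash
python3 -m pendant '[[[0.6,0.18,0],[0,0,0],-1],[[0.6,0.18,0],[0,0,0],-1],[[0,0,0],[0,0,0],-1],[[0,0,-0.17],[0,0,0],-1],[[0,0,-0.17],[0,0,0],-1],[[0,0,-0.17],[0,0,0],-1],[[0,0,0],[0,0,0],-1],[[-0.14,-0.04,0],[0,0,0],-1],[[-0.14,-0.04,0],[0,0,0],-1],[[-0.14,-0.04,0],[0,0,0],-1]]'
python3 -m pendant '[[[-0.1,-0.03,0],[0,0,0],-1],[[-0.1,-0.03,0],[0,0,0],-1],[[-0.1,-0.03,0],[0,0,0],-1],[[-0.1,-0.03,0],[0,0,0],-1],[[0,0,0],[0,0,0],-1],[[0,0,0],[0,0,0],-1],[[0,0,0],[0,0,0],-1],[[0,0,0],[0,0,0],-1],[[0,0,0],[0,0,0],-1],[[0,0,0],[0,0,0],-1]]'
```

```text
time: 4.52
tool_pos: [620.9, -101.6, 211.1]
tcp_rot: [-3.141, 0.0, -2.818]
contact_force: [-1.1, 0.8, 0.1]
grip_width: 0.9
finger_force: 0.0
time: 5.35
tool_pos: [609.6, -104.8, 210.7]
tcp_rot: [3.141, -0.0, -2.817]
contact_force: [0.9, 1.0, 0.3]
grip_width: 0.3
finger_force: 0.0
```

```bash
python3 -m pendant '[[[-0.1,-0.03,0],[0,0,0],-1],[[-0.1,-0.03,0],[0,0,0],-1],[[-0.1,-0.03,0],[0,0,0],-1],[[0,0,0],[0,0,0],-1],[[0,0,0],[0,0,0],-1],[[0,0,0],[0,0,0],-1],[[0,0,0],[0,0,0],-1],[[0,0,0],[0,0,0],-1],[[0,0,0],[0,0,0],-1],[[0,0,0],[0,0,0],-1]]'
python3 - <<'E'
from h import *
import cv2
o=bot.get_obs();print(o["tool_pos"],o["contact_force"])
a=bot.capture("wrist");b=bot.capture("scene")
cv2.imwrite("pics/w4.png",np.vstack([cv2.resize(a[150:290,190:490],(640,299)),cv2.resize(b[140:210,230:380],(640,299),interpolation=cv2.INTER_CUBIC)]))
E
```

```text
time: 6.18
tool_pos: [600.5, -107.6, 210.7]
tcp_rot: [3.141, -0.0, -2.817]
contact_force: [-0.6, -0.4, 0.4]
grip_width: 0.1
finger_force: 0.0
[ 600.52339042 -107.59988671  210.73884234] [-0.62015458 -0.38652317  0.44524095]
```

View pics/w4.png

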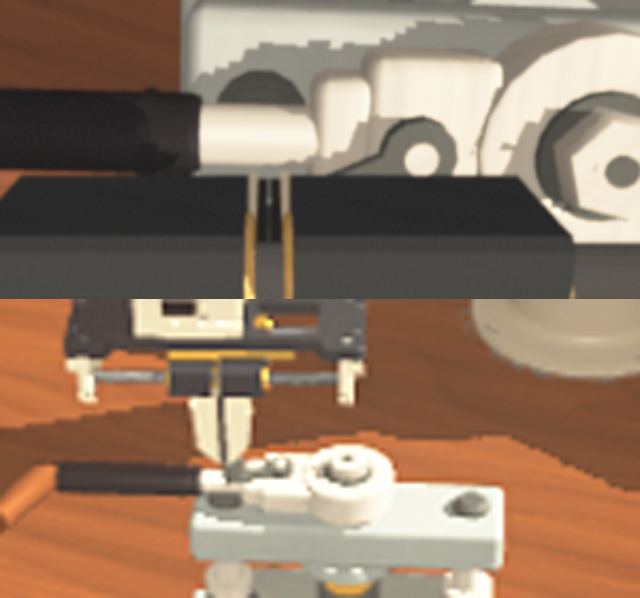

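Still no contact: the tip at (222,462) seems to be passing at or just over the tab at (235,468), and the arm's slope in the wrist half is unchanged. Back off and go 10 mm lower.

```bash
python3 -m pendant '[[[0.5,0.15,0.1],[0,0,0],-1],[[0.55,0.15,0],[0,0,0],-1],[[0,0,0],[0,0,0],-1],[[0,0,-0.17],[0,0,0],-1],[[0,0,-0.17],[0,0,0],-1],[[0,0,-0.1],[0,0,0],-1],[[0,0,0],[0,0,0],-1],[[-0.14,-0.04,0],[0,0,0],-1],[[-0.14,-0.04,0],[0,0,0],-1],[[-0.14,-0.04,0],[0,0,0],-1]]'
python3 -m pendant '[[[-0.1,-0.03,0],[0,0,0],-1],[[-0.1,-0.03,0],[0,0,0],-1],[[-0.1,-0.03,0],[0,0,0],-1],[[-0.1,-0.03,0],[0,0,0],-1],[[-0.05,-0.015,0],[0,0,0],-1],[[-0.05,-0.015,0],[0,0,0],-1],[[-0.05,-0.015,0],[0,0,0],-1],[[-0.05,-0.015,0],[0,0,0],-1],[[-0.05,-0.015,0],[0,0,0],-1],[[-0.05,-0.015,0],[0,0,0],-1]]'
```

```text
time: 7.12
tool_pos: [619.3, -102.5, 201.0]
tcp_rot: [-3.141, 0.001, -2.818]
contact_force: [2.7, 0.1, -0.3]
grip_width: 0.5
finger_force: 0.8
time: 7.95
tool_pos: [598.1, -108.3, 200.4]
tcp_rot: [3.141, -0.0, -2.817]
contact_force: [0.7, 0.4, -0.6]
grip_width: 0.3
finger_force: 0.6
```

Contact was felt at n≈31 mm (2.7 N), exactly where the tab face should be. I keep pushing gently to the far stop.

```bash
python3 -m pendant '[[[-0.05,-0.015,0],[0,0,0],-1],[[-0.05,-0.015,0],[0,0,0],-1],[[-0.05,-0.015,0],[0,0,0],-1],[[-0.04,-0.01,0],[0,0,0],-1],[[-0.03,-0.01,0],[0,0,0],-1],[[-0.03,-0.01,0],[0,0,0],-1],[[-0.03,-0.01,0],[0,0,0],-1],[[0,0,0],[0,0,0],-1],[[0,0,0],[0,0,0],-1],[[0,0,0],[0,0,0],-1]]'
```

```text
time: 8.78
tool_pos: [591.4, -110.2, 200.7]
tcp_rot: [3.141, 0.004, -2.817]
contact_force: [6.2, 4.1, -2.3]
grip_width: 0.5
finger_force: 3.9
```

Firm end contact: 7.4 N in the +n direction at n≈2 mm, where the lever's loosen stop should be. I'll back off, rise and look.

```bash
python3 -m pendant '[[[0.3,0.1,0],[0,0,0],-1],[[0.4,0.12,0],[0,0,0],-1],[[0.6,0.2,0.6],[0,0,0],-1],[[0,0,0.8],[0,0,0],-1],[[0,0,0.8],[0,0,0],-1],[[0,0,0.3],[0,0,0],-1],[[0,0,0],[0,0,0],-1],[[0,0,0],[0,0,0],-1],[[0,0,0],[0,0,0],-1],[[0,0,0],[0,0,0],-1]]'
python3 - <<'E'
from h import *
import cv2
o=bot.get_obs();print(o["joint_positions"].round(3),o["contact_force"]);P=bot.camera_params("wrist");a=bot.capture("wrist")
cv2.imwrite("pics/w5.png",cv2.resize(a[:290,150:550],(800,580)))
for X in ([566.4,-33.7,212],[609.7,-177.3,200],[602.6,-102.8,220],[574.5,-112,220]): print((pix("wrist",X,P)-[150,0])*2)
E
```

```text
time: 9.62
tool_pos: [628.3, -98.5, 273.8]
tcp_rot: [3.14, -0.003, -2.818]
contact_force: [-0.2, 0.7, -0.8]
grip_width: 0.8
finger_force: 0.0
[-0.276  0.527  1.076 -0.     1.542 -2.171] [-0.17179697  0.66837923 -0.83906616]
[581.7734489  303.70412583]
[129.86214281 285.5075668 ]
[345.2553652 345.5047543]
[346.47967177 250.89143513]
```

View pics/w5.png

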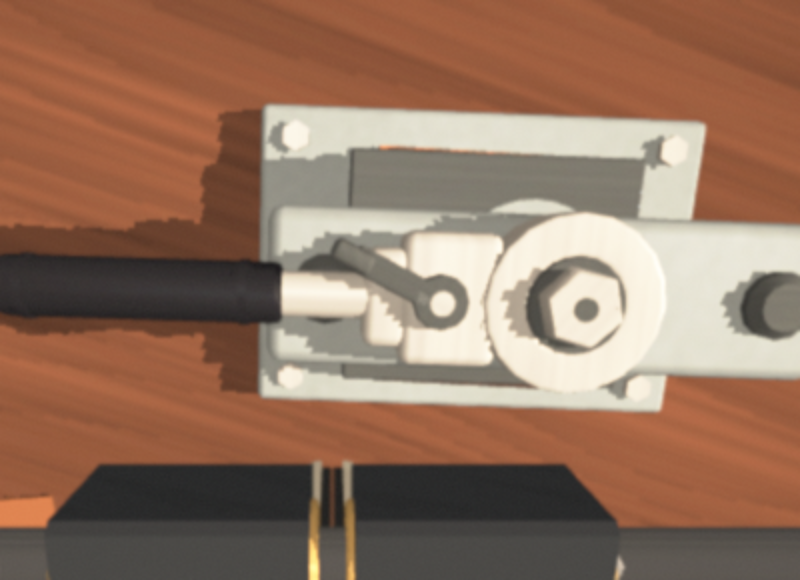

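The lever arm now points from its pivot at (440,302) to a tab at (345,248), on the clockwise side and matching the predicted loosen position (346,251). The handle has not moved noticeably. Now over to the clockwise side of the grip.

```bash
python3 -m pendant '[[[-0.51,-0.77,0],[0,0,0],-1],[[-0.51,-0.77,0],[0,0,0],-1],[[-0.51,-0.77,0],[0,0,0],-1],[[-0.51,-0.77,0],[0,0,0],-1],[[0,0,-0.4],[0,0,0],-1],[[0,0,-0.6],[0,0,0],-1],[[0,0,-0.7],[0,0,0],-1],[[0,0,-0.7],[0,0,0],-1],[[0,0,-0.6],[0,0,0],-1],[[0,0,-0.3],[0,0,0],-1]]'
```

```text
time: 10.5
tool_pos: [566.2, -190.3, 173.3]
tcp_rot: [3.138, -0.004, -2.818]
contact_force: [0.2, 1.0, -0.0]
grip_width: 0.2
finger_force: 0.0
```

```bash
cat > arc.py <<'E'
import sys,numpy as np
A=np.array([566.4,-33.7])
def p(a,r=152): a=np.radians(a); return A+r*np.array([np.cos(a),np.sin(a)])
a0,st,n=map(float,sys.argv[1:4]); q=np.array(list(map(float,sys.argv[4:6]))) if len(sys.argv)>4 else p(a0)
for k in range(int(n)):
    t=p(a0+st*(k+1)); print(round(a0+st*(k+1),1),((t-q)/30).round(2)); q=q+((t-q)/30).round(2)*30
E
python3 arc.py -90 4.25 20 566.2 -190.3; echo; python3 arc.py -5 7.5 22
```

```text
-85.8 [0.38 0.17]
-81.5 [0.38 0.04]
-77.2 [0.36 0.07]
-73.0 [0.37 0.09]
-68.8 [0.35 0.13]
-64.5 [0.35 0.15]
-60.2 [0.33 0.17]
-56.0 [0.32 0.2 ]
-51.8 [0.3  0.22]
-47.5 [0.29 0.24]
-43.2 [0.27 0.27]
-39.0 [0.24 0.28]
-34.8 [0.23 0.3 ]
-30.5 [0.2  0.32]
-26.2 [0.18 0.33]
-22.0 [0.15 0.34]
-17.8 [0.13 0.36]
-13.5 [0.1  0.36]
-9.2 [0.08 0.37]
-5.0 [0.04 0.37]

2.5 [0.01 0.66]
10.0 [-0.07  0.66]
17.5 [-0.16  0.65]
25.0 [-0.24  0.61]
32.5 [-0.31  0.58]
40.0 [-0.4   0.54]
47.5 [-0.45  0.48]
55.0 [-0.52  0.41]
62.5 [-0.57  0.35]
70.0 [-0.6   0.26]
77.5 [-0.64  0.19]
85.0 [-0.66  0.1 ]
92.5 [-0.66  0.01]
100.0 [-0.66 -0.07]
107.5 [-0.64 -0.16]
115.0 [-0.62 -0.24]
122.5 [-0.58 -0.32]
130.0 [-0.53 -0.39]
137.5 [-0.48 -0.46]
145.0 [-0.42 -0.51]
152.5 [-0.34 -0.57]
160.0 [-0.27 -0.61]
```

```bash
python3 -m pendant '[[[0.38,0.17,0],[0,0,0],-1],[[0.38,0.04,0],[0,0,0],-1],[[0.36,0.07,0],[0,0,0],-1],[[0.37,0.09,0],[0,0,0],-1],[[0.35,0.13,0],[0,0,0],-1],[[0.35,0.15,0],[0,0,0],-1],[[0.33,0.17,0],[0,0,0],-1],[[0.32,0.2,0],[0,0,0],-1],[[0.3,0.22,0],[0,0,0],-1],[[0.29,0.24,0],[0,0,0],-1]]'
```

```text
time: 11.33
tool_pos: [668.4, -146.8, 176.0]
tcp_rot: [3.14, -0.006, -2.818]
contact_force: [-10.1, -2.1, 4.0]
grip_width: 0.3
finger_force: 4.2
```

```bash
python3 -m pendant '[[[0.27,0.27,0],[0,0,0],-1],[[0.24,0.28,0],[0,0,0],-1],[[0.23,0.3,0],[0,0,0],-1],[[0.2,0.32,0],[0,0,0],-1],[[0.18,0.33,0],[0,0,0],-1],[[0.15,0.34,0],[0,0,0],-1],[[0.13,0.36,0],[0,0,0],-1],[[0.1,0.36,0],[0,0,0],-1],[[0.08,0.37,0],[0,0,0],-1],[[0.04,0.37,0],[0,0,0],-1]]'
```

```text
time: 12.17
tool_pos: [718.4, -49.7, 177.4]
tcp_rot: [-3.139, -0.003, -2.819]
contact_force: [-5.5, -7.6, 5.2]
grip_width: 0.8
finger_force: 4.6
```

```bash
python3 -m pendant '[[[0,0.066,0],[0,0,0],-1],[[0,0.066,0],[0,0,0],-1],[[0,0.066,0],[0,0,0],-1],[[0,0.066,0],[0,0,0],-1],[[0,0.066,0],[0,0,0],-1],[[0,0.066,0],[0,0,0],-1],[[0,0.066,0],[0,0,0],-1],[[0,0.066,0],[0,0,0],-1],[[0,0.066,0],[0,0,0],-1],[[0,0.066,0],[0,0,0],-1]]'
```

```text
time: 13.0
tool_pos: [718.7, -30.5, 177.6]
tcp_rot: [-3.138, -0.002, -2.819]
contact_force: [-5.6, -8.2, 5.2]
grip_width: 0.5
finger_force: 4.3
```

```bash
python3 -m pendant '[[[-0.007,0.066,0],[0,0,0],-1],[[-0.007,0.066,0],[0,0,0],-1],[[-0.007,0.066,0],[0,0,0],-1],[[-0.007,0.066,0],[0,0,0],-1],[[-0.007,0.066,0],[0,0,0],-1],[[-0.007,0.066,0],[0,0,0],-1],[[-0.007,0.066,0],[0,0,0],-1],[[-0.007,0.066,0],[0,0,0],-1],[[-0.007,0.066,0],[0,0,0],-1],[[-0.007,0.066,0],[0,0,0],-1]]'
```

```text
time: 13.83
tool_pos: [716.9, -10.9, 177.8]
tcp_rot: [-3.138, -0.001, -2.819]
contact_force: [-3.7, -7.6, 5.0]
grip_width: 0.4
finger_force: 4.4
```

```bash
python3 -m pendant '[[[-0.016,0.065,0],[0,0,0],-1],[[-0.016,0.065,0],[0,0,0],-1],[[-0.016,0.065,0],[0,0,0],-1],[[-0.016,0.065,0],[0,0,0],-1],[[-0.016,0.065,0],[0,0,0],-1],[[-0.016,0.065,0],[0,0,0],-1],[[-0.016,0.065,0],[0,0,0],-1],[[-0.016,0.065,0],[0,0,0],-1],[[-0.016,0.065,0],[0,0,0],-1],[[-0.016,0.065,0],[0,0,0],-1]]'
```

```text
time: 14.67
tool_pos: [712.4, 8.3, 177.9]
tcp_rot: [-3.137, -0.001, -2.819]
contact_force: [-2.9, -8.9, 5.9]
grip_width: 0.5
finger_force: 4.8
```

```bash
python3 -m pendant '[[[-0.024,0.061,0],[0,0,0],-1],[[-0.024,0.061,0],[0,0,0],-1],[[-0.024,0.061,0],[0,0,0],-1],[[-0.024,0.061,0],[0,0,0],-1],[[-0.024,0.061,0],[0,0,0],-1],[[-0.024,0.061,0],[0,0,0],-1],[[-0.024,0.061,0],[0,0,0],-1],[[-0.024,0.061,0],[0,0,0],-1],[[-0.024,0.061,0],[0,0,0],-1],[[-0.024,0.061,0],[0,0,0],-1]]'
```

```text
time: 15.5
tool_pos: [705.4, 26.4, 178.0]
tcp_rot: [-3.136, -0.0, -2.819]
contact_force: [-2.1, -9.9, 4.9]
grip_width: 0.1
finger_force: 4.6
```

```bash
python3 -m pendant '[[[-0.031,0.058,0],[0,0,0],-1],[[-0.031,0.058,0],[0,0,0],-1],[[-0.031,0.058,0],[0,0,0],-1],[[-0.031,0.058,0],[0,0,0],-1],[[-0.031,0.058,0],[0,0,0],-1],[[-0.031,0.058,0],[0,0,0],-1],[[-0.031,0.058,0],[0,0,0],-1],[[-0.031,0.058,0],[0,0,0],-1],[[-0.031,0.058,0],[0,0,0],-1],[[-0.031,0.058,0],[0,0,0],-1]]'
```

```text
time: 16.33
tool_pos: [696.5, 43.8, 178.1]
tcp_rot: [-3.136, 0.0, -2.819]
contact_force: [-1.2, -11.2, 5.6]
grip_width: 0.4
finger_force: 4.7
```

```bash
python3 -m pendant '[[[-0.04,0.054,0],[0,0,0],-1],[[-0.04,0.054,0],[0,0,0],-1],[[-0.04,0.054,0],[0,0,0],-1],[[-0.04,0.054,0],[0,0,0],-1],[[-0.04,0.054,0],[0,0,0],-1],[[-0.04,0.054,0],[0,0,0],-1],[[-0.04,0.054,0],[0,0,0],-1],[[-0.04,0.054,0],[0,0,0],-1],[[-0.04,0.054,0],[0,0,0],-1],[[-0.04,0.054,0],[0,0,0],-1]]'
```

```text
time: 17.17
tool_pos: [684.9, 60.0, 178.2]
tcp_rot: [-3.136, 0.001, -2.819]
contact_force: [0.6, -10.8, 5.3]
grip_width: 0.5
finger_force: 4.7
```

```bash
python3 -m pendant '[[[-0.045,0.048,0],[0,0,0],-1],[[-0.045,0.048,0],[0,0,0],-1],[[-0.045,0.048,0],[0,0,0],-1],[[-0.045,0.048,0],[0,0,0],-1],[[-0.045,0.048,0],[0,0,0],-1],[[-0.045,0.048,0],[0,0,0],-1],[[-0.045,0.048,0],[0,0,0],-1],[[-0.045,0.048,0],[0,0,0],-1],[[-0.045,0.048,0],[0,0,0],-1],[[-0.045,0.048,0],[0,0,0],-1]]'
```

```text
time: 18.0
tool_pos: [671.8, 74.6, 178.3]
tcp_rot: [-3.136, 0.003, -2.819]
contact_force: [2.4, -7.9, 4.5]
grip_width: 0.6
finger_force: 4.6
```

```bash
python3 -m pendant '[[[-0.052,0.041,0],[0,0,0],-1],[[-0.052,0.041,0],[0,0,0],-1],[[-0.052,0.041,0],[0,0,0],-1],[[-0.052,0.041,0],[0,0,0],-1],[[-0.052,0.041,0],[0,0,0],-1],[[-0.052,0.041,0],[0,0,0],-1],[[-0.052,0.041,0],[0,0,0],-1],[[-0.052,0.041,0],[0,0,0],-1],[[-0.052,0.041,0],[0,0,0],-1],[[-0.052,0.041,0],[0,0,0],-1]]'
```

```text
time: 18.83
tool_pos: [656.7, 87.2, 178.4]
tcp_rot: [-3.136, 0.004, -2.819]
contact_force: [2.7, -9.5, 4.6]
grip_width: 0.2
finger_force: 4.5
```

```bash
python3 -m pendant '[[[-0.057,0.035,0],[0,0,0],-1],[[-0.057,0.035,0],[0,0,0],-1],[[-0.057,0.035,0],[0,0,0],-1],[[-0.057,0.035,0],[0,0,0],-1],[[-0.057,0.035,0],[0,0,0],-1],[[-0.057,0.035,0],[0,0,0],-1],[[-0.057,0.035,0],[0,0,0],-1],[[-0.057,0.035,0],[0,0,0],-1],[[-0.057,0.035,0],[0,0,0],-1],[[-0.057,0.035,0],[0,0,0],-1]]'
```

```text
time: 19.67
tool_pos: [639.9, 98.0, 178.4]
tcp_rot: [-3.136, 0.005, -2.819]
contact_force: [5.2, -8.9, 5.3]
grip_width: 0.2
finger_force: 4.4
```

```bash
python3 -m pendant '[[[-0.06,0.026,0],[0,0,0],-1],[[-0.06,0.026,0],[0,0,0],-1],[[-0.06,0.026,0],[0,0,0],-1],[[-0.06,0.026,0],[0,0,0],-1],[[-0.06,0.026,0],[0,0,0],-1],[[-0.06,0.026,0],[0,0,0],-1],[[-0.06,0.026,0],[0,0,0],-1],[[-0.06,0.026,0],[0,0,0],-1],[[-0.06,0.026,0],[0,0,0],-1],[[-0.06,0.026,0],[0,0,0],-1]]'
```

```text
time: 20.5
tool_pos: [622.2, 106.0, 178.3]
tcp_rot: [-3.136, 0.005, -2.818]
contact_force: [5.1, -9.2, 4.0]
grip_width: 0.5
finger_force: 4.1
```

```bash
python3 -m pendant '[[[-0.064,0.019,0],[0,0,0],-1],[[-0.064,0.019,0],[0,0,0],-1],[[-0.064,0.019,0],[0,0,0],-1],[[-0.064,0.019,0],[0,0,0],-1],[[-0.064,0.019,0],[0,0,0],-1],[[-0.064,0.019,0],[0,0,0],-1],[[-0.064,0.019,0],[0,0,0],-1],[[-0.064,0.019,0],[0,0,0],-1],[[-0.064,0.019,0],[0,0,0],-1],[[-0.064,0.019,0],[0,0,0],-1]]'
```

```text
time: 21.33
tool_pos: [603.3, 112.1, 178.3]
tcp_rot: [-3.137, 0.006, -2.818]
contact_force: [6.6, -5.7, 3.6]
grip_width: 0.6
finger_force: 4.0
```

```bash
python3 -m pendant '[[[-0.066,0.01,0],[0,0,0],-1],[[-0.066,0.01,0],[0,0,0],-1],[[-0.066,0.01,0],[0,0,0],-1],[[-0.066,0.01,0],[0,0,0],-1],[[-0.066,0.01,0],[0,0,0],-1],[[-0.066,0.01,0],[0,0,0],-1],[[-0.066,0.01,0],[0,0,0],-1],[[-0.066,0.01,0],[0,0,0],-1],[[-0.066,0.01,0],[0,0,0],-1],[[-0.066,0.01,0],[0,0,0],-1]]'
```

```text
time: 22.17
tool_pos: [583.7, 115.5, 178.2]
tcp_rot: [-3.137, 0.007, -2.818]
contact_force: [8.0, -6.4, 2.8]
grip_width: 0.7
finger_force: 3.8
```

```bash
python3 -m pendant '[[[-0.066,0.001,0],[0,0,0],-1],[[-0.066,0.001,0],[0,0,0],-1],[[-0.066,0.001,0],[0,0,0],-1],[[-0.066,0.001,0],[0,0,0],-1],[[-0.066,0.001,0],[0,0,0],-1],[[-0.066,0.001,0],[0,0,0],-1],[[-0.066,0.001,0],[0,0,0],-1],[[-0.066,0.001,0],[0,0,0],-1],[[-0.066,0.001,0],[0,0,0],-1],[[-0.066,0.001,0],[0,0,0],-1]]'
```

```text
time: 23.0
tool_pos: [564.0, 116.2, 178.1]
tcp_rot: [-3.137, 0.007, -2.818]
contact_force: [8.7, -4.6, 0.9]
grip_width: 0.2
finger_force: 3.7
```

```bash
python3 -m pendant '[[[-0.066,-0.007,0],[0,0,0],-1],[[-0.066,-0.007,0],[0,0,0],-1],[[-0.066,-0.007,0],[0,0,0],-1],[[-0.066,-0.007,0],[0,0,0],-1],[[-0.066,-0.007,0],[0,0,0],-1],[[-0.066,-0.007,0],[0,0,0],-1],[[-0.066,-0.007,0],[0,0,0],-1],[[-0.066,-0.007,0],[0,0,0],-1],[[-0.066,-0.007,0],[0,0,0],-1],[[-0.066,-0.007,0],[0,0,0],-1]]'
```

```text
time: 23.83
tool_pos: [544.3, 114.5, 178.0]
tcp_rot: [-3.138, 0.007, -2.818]
contact_force: [8.2, -3.1, 1.0]
grip_width: 0.3
finger_force: 3.6
```

```bash
python3 -m pendant '[[[-0.064,-0.016,0],[0,0,0],-1],[[-0.064,-0.016,0],[0,0,0],-1],[[-0.064,-0.016,0],[0,0,0],-1],[[-0.064,-0.016,0],[0,0,0],-1],[[-0.064,-0.016,0],[0,0,0],-1],[[-0.064,-0.016,0],[0,0,0],-1],[[-0.064,-0.016,0],[0,0,0],-1],[[-0.064,-0.016,0],[0,0,0],-1],[[-0.064,-0.016,0],[0,0,0],-1],[[-0.064,-0.016,0],[0,0,0],-1]]'
```

```text
time: 24.67
tool_pos: [525.5, 109.9, 178.1]
tcp_rot: [-3.138, 0.008, -2.818]
contact_force: [8.9, -2.0, 0.2]
grip_width: 0.6
finger_force: 3.8
```

```bash
python3 -m pendant '[[[-0.062,-0.024,0],[0,0,0],-1],[[-0.062,-0.024,0],[0,0,0],-1],[[-0.062,-0.024,0],[0,0,0],-1],[[-0.062,-0.024,0],[0,0,0],-1],[[-0.062,-0.024,0],[0,0,0],-1],[[-0.062,-0.024,0],[0,0,0],-1],[[-0.062,-0.024,0],[0,0,0],-1],[[-0.062,-0.024,0],[0,0,0],-1],[[-0.062,-0.024,0],[0,0,0],-1],[[-0.062,-0.024,0],[0,0,0],-1]]'
```

```text
time: 25.5
tool_pos: [507.1, 103.0, 178.3]
tcp_rot: [-3.138, 0.009, -2.817]
contact_force: [8.9, -1.1, 0.8]
grip_width: 0.5
finger_force: 3.8
```

```bash
python3 -m pendant '[[[-0.058,-0.032,0],[0,0,0],-1],[[-0.058,-0.032,0],[0,0,0],-1],[[-0.058,-0.032,0],[0,0,0],-1],[[-0.058,-0.032,0],[0,0,0],-1],[[-0.058,-0.032,0],[0,0,0],-1],[[-0.058,-0.032,0],[0,0,0],-1],[[-0.058,-0.032,0],[0,0,0],-1],[[-0.058,-0.032,0],[0,0,0],-1],[[-0.058,-0.032,0],[0,0,0],-1],[[-0.058,-0.032,0],[0,0,0],-1]]'
```

```text
time: 26.33
tool_pos: [492.0, 94.3, 178.8]
tcp_rot: [-3.138, 0.015, -2.818]
contact_force: [16.9, 3.3, -2.7]
grip_width: 0.4
finger_force: 6.9
```

The tangential pull jumped from about 8 N to 16 N over 20 mm (about 0.5 N per mm), and the total swing of about 200° is within the expected range, so the platen is against the stop. I'll back away and rise.

```bash
python3 -m pendant '[[[0.4,0.23,0],[0,0,0],-1],[[0.5,0.35,0],[0,0,0],-1],[[0.5,0.6,0],[0,0,0],-1],[[0,0.5,0.6],[0,0,0],-1],[[0,0,1],[0,0,0],-1],[[0,0,1],[0,0,0],-1],[[0,0,0.8],[0,0,0],-1],[[0,0,0.3],[0,0,0],-1],[[0,0,0],[0,0,0],-1],[[0,0,0],[0,0,0],-1]]'
python3 - <<'E'
from h import *
import cv2
o=bot.get_obs();print(o["tool_pos"],o["contact_force"],o["dq"].round(2));P=bot.camera_params("wrist")
c=bot.capture("scene");a=bot.capture("top")
cv2.imwrite("pics/end.png",np.vstack([cv2.resize(a[165:245,270:420],(560,299)),cv2.resize(c[140:255,240:380],(364,299),interpolation=cv2.INTER_CUBIC) if 0 else cv2.resize(c[140:255,230:445],(560,299),interpolation=cv2.INTER_CUBIC)]))
E
```

```text
time: 27.17
tool_pos: [527.6, 144.1, 286.8]
tcp_rot: [3.141, -0.001, -2.818]
contact_force: [0.7, -1.0, -1.0]
grip_width: 0.5
finger_force: 0.0
[527.62173603 144.14954656 286.75155035] [ 0.717784   -1.00098886 -0.95253408] [-0.    0.02  0.03 -0.   -0.   -0.  ]
```

View pics/end.png

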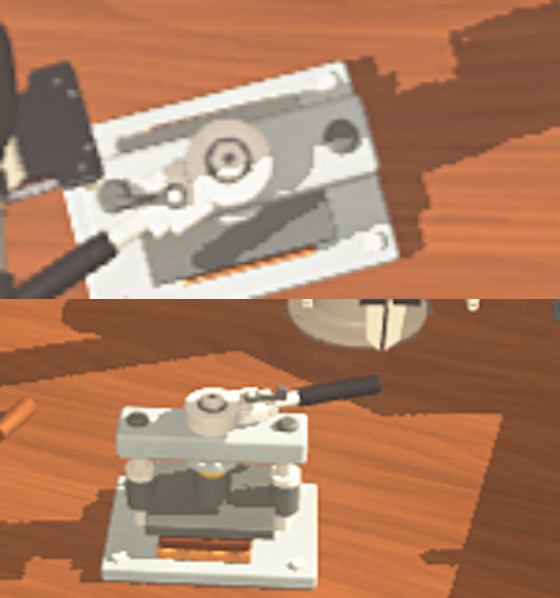

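The top half shows the lever pointing left from its pivot at (175,195), clockwise of the handle, so it is still at loosen. The lower half shows the sleeves up at the collars and daylight over the pad, and the gripper is clear. I'm handing in.

```bash
python3 -c "
from plant import bot
print(bot.close_job())"
```

```text
the job is handed in; nothing more can be done
None
```

The lever is over at loosen and the screw is backed off until the pull at the grip rose to about 16 N, so the platen should be up against its collars. The arm is clear and the job is handed in, though it returned no verdict.

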